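Gift box display on the party shop counter

ROBOT

A 6-joint arm with a two-finger parallel gripper is mounted at the origin on the work surface. World frame = base frame: x ahead of the robot, y to its left, z up, the work surface at z = 0. Lengths are in mm, angles in rad, forces in N, time in s.
With the tool pointing down it reaches from about 325 to 775 mm from the base axis. Payload 5.5 kg.
Tool frame: the origin (TCP) lies where the fingers leave the gripper's body, on its centre line; the fingertips stand 80 mm ahead of it and the grasp point (between the pads) lies 61 mm ahead of it (tip_extent is the y of the fingertips in the tool frame, in mm); y points along the fingers, x is the direction in which the jaws open and shut, and the axes are right-handed (so a half turn about y gives the same grasp; the last joint's range is limited). The gripper opens to 88 mm and grips with 3 to 60 N. Pads are 20 mm wide; open, the fingers measure 115 mm over their backs; the gripper's body (75 mm by 178 mm) begins 61 mm behind the grasp point.
Start: joints at [-0.057, 0.091, 1.231, -0, 1.82, -0.057], TCP at [600.014, -0.003, 302.631] pointing down, gripper open.
Joint ranges: [-2.87, 2.87], [-0.86, 2.18], [0.17, 2.46], [-1.51, 4.65], [0.06, 2.69], [-2.65, 2.65]. Speed limits (rad/s): [2.57, 2.57, 3.01, 3.14, 3.14, 3.14].

INTERFACE

Orientations are given as a rotation vector (axis times angle).
In Python, from cell import * gives the robot as it stands. The module is installed in compiled form; this text tells all that it offers.
- The arm moves only by the tool drive_tool, never from a script. Its argument "steps" is text: rows parted by semicolons, each of 7 numbers parted by spaces: the turn, a rotation vector about the world's x, y, z as a fraction of full scale, then the shift along the world's x, y, z as a fraction of full scale, then the opening, from -1 (shut) to 1 (fully open). A call has 1 to 12 rows; each row is the pose to reach, as a shift and turn from the pose commanded when the call began; what a row does not reach only later rows make up. Full scale, the value 1, is 0.2 m for a shift and 90 degrees for a turn. A row lasts 1/10 s, in which the tool goes at most 50 mm and 8.59 degrees, less where a joint would pass 70% of its speed; a pose out of reach is approached as far as the arm can. A call with a number of a shift or a turn outside -1 to 1 is refused whole. A call with a gripper value outside its range is refused whole. The fingers move at their own pace and stop on an object; "squeeze" is the grip in N (left out, the last holds). Time passes only in rows, so rows that repeat a pose let the fingers close. It gives the time, the measured TCP pose, the force and the opening at its end, in the units of the state.
- state(): the state, without advancing time (a new reading comes with each control period).
- camera(name): name is "scene" or "side" or "wrist"; returns (picture, depth): 400x640x3 uint8, red, green, blue; 400x640 float32, mm along the optical axis (not along the pixel's ray), 0 where there is no reading.
- calibration(name): a dict with "vfov" (degrees; the focal length in pixels is half the picture's height over the tangent of half this angle, whatever the lens; pixels are square), "cx", "cy" (the principal point, pixels), "xyz" and "attitude" of the camera in the world. Camera axes: x right, y down, z forward; pixel columns grow to the right and rows downward; lengths in mm; the calibration is good to about 2 mm. A picture is of the moment at which its call begins: read the wrist's pose just before it. calibration takes no time and is no camera call; for the wrist camera it gives the pose at the moment of the call.
- sign_off(): hands the job in, once; it reports no verdict.
The state is a dict: "time_s": time; "joint_pos": joint angles; "dq": joint speeds; "tau": joint torques, N m; "position": TCP position; "ee_rot": TCP orientation; "wrist_force": force on the tool from outside, world axes, zero at the start; "ft_torque": the same for the moment, N m; "gripper_width": opening from 0.0 (shut) to 1.0 (fully open).
Only numpy, scipy, OpenCV 4.12 (cv2) and the standard library are available. Lean on these libraries where they do the work, as an engineer would, in place of code of your own. Each camera call takes 0.05 s, during which the arm holds its last target.

TASK

Build the counter display on the white riser: set the pink gift box squarely on the pink mat and the teal gift box squarely on the teal mat, each lengthwise on its mat. Then lay the purple gift box on top of them like a brick, lengthwise in the same line and centred over the joint between the two, and after that stand the gold balloon weight, star up, on the middle of the purple box. Set the things down rather than dropping them, and leave the card terminal, the ribbon reel and the pen cup where they are.

Things in the scene. Friction and masses are not known exactly. Their poses are not given: they have to be found in the camera images.
- pink_box_c (a point): Pink gift box, a closed rigid block 84 mm long, 50 mm wide and 50 mm high (about 0.18 kg), lying flat on the counter with its long side level; this point is its centre, 25 mm above its underside. Its y axis runs along the 84 mm length, x across the 50 mm width, z up; both ends are alike. White flat ribbon crossing on top.
- teal_box_c (a point): Teal (dark blue-green) gift box, a closed rigid block 84 mm long, 50 mm wide and 50 mm high (about 0.18 kg), lying flat on the counter with its long side level; this point is its centre, 25 mm above its underside. Its y axis runs along the 84 mm length, x across the 50 mm width, z up; both ends are alike. Silver flat ribbon crossing on top.
- purple_box_c (a point): Purple gift box, a closed rigid block 84 mm long, 50 mm wide and 50 mm high (about 0.18 kg), lying flat on the counter with its long side level; this point is its centre, 25 mm above its underside. Its y axis runs along the 84 mm length, x across the 50 mm width, z up; both ends are alike. Yellow-gold flat ribbon crossing on top.
- weight_c (a point): Gold balloon weight: an upright solid cylinder 44 mm in diameter and 46 mm high (about 0.17 kg) with a white star outline on its top; this point is its centre, 23 mm above its underside, z up.
- pink_mat: Pink mat, a flat fixed card 90 mm long, 64 mm wide and 2 mm thick on the white riser, its top 17 mm above the counter. Origin at the centre of its underside (15 mm above the counter), y along its length, which is also the line of the riser, z up. The two mats lie end to end, centres 92 mm apart; which end each colour is at changes from start to start.
- teal_mat: Teal mat, a flat fixed card 90 mm long, 64 mm wide and 2 mm thick on the white riser, its top 17 mm above the counter. Origin at the centre of its underside (15 mm above the counter), y along its length, which is also the line of the riser, z up. The two mats lie end to end, centres 92 mm apart; which end each colour is at changes from start to start.
- riser_mid (a point): Middle of the display riser, a fixed white board 210 mm long, 100 mm wide and 15 mm high that carries the two mats. The point lies on the joint between the mats, at the height of their tops (17 mm above the counter); y along the riser's length, z up.
- terminal: Bystander: dark grey card terminal with keys and a screen, 165 x 78 x 38 mm, lying loose on the counter. Origin at the centre of its underside, x along its length.
- ribbon: Bystander: loose reel of magenta ribbon between two brown cardboard flanges (from above a brown disc with a black centre), lying flat, 90 mm in diameter, 42 mm high. Origin at the centre of its underside.
- pen_cup: Bystander: loose turquoise round cup, 76 mm wide and 90 mm high, with pens reaching about 140 mm up. Origin at the centre of its underside.
There are look-alikes about, which are no part of the job. What is meant by the part that bears pink_box_c is not brown, and is the larger of those in its own colour. What is shaped like the part that bears riser_mid but red is not meant.

How it is judged (in metres and radians):
On the way, in this order (a step that is already met when the one before it is completed fails the run):
1. the pink and the teal box both lie on the mats of their own colour, let go (horizontal distance between pink_box_c and pink_mat below 0.012 m and angle between the y axis of pink_box_c and the y axis of pink_mat, either way round below 0.2 rad and angle between each of pink_box_c, teal_box_c's own z axis and vertical below 0.1 rad and z of pink_box_c in the frame of pink_mat between 0.022 and 0.032 m and horizontal distance between teal_box_c and teal_mat below 0.012 m and angle between the y axis of teal_box_c and the y axis of teal_mat, either way round below 0.2 rad and z of teal_box_c in the frame of teal_mat between 0.022 and 0.032 m and contact force between the fingers and pink_box below 0.1 N and contact force between the fingers and teal_box below 0.1 N), for 0.2 s.
2. then the purple box lies over the joint between them, let go (all of step 1 and horizontal distance between purple_box_c and riser_mid below 0.012 m and angle between the y axis of purple_box_c and the y axis of riser_mid, either way round below 0.2 rad and angle between purple_box_c's own z axis and vertical below 0.1 rad and z of purple_box_c in the frame of riser_mid between 0.07 and 0.08 m and contact force between the fingers and purple_box below 0.1 N), for 0.2 s.
3. then the gold weight stands on the middle of the purple box, let go (all of step 2 and horizontal distance between weight_c and purple_box_c below 0.012 m and angle between weight_c's own z axis and vertical below 0.1 rad and z of weight_c in the frame of purple_box_c between 0.043 and 0.053 m and contact force between the fingers and weight below 0.1 N), for 0.2 s.
At the end, for the whole second after the job is handed in: Pink and teal boxes flat on their own mats, purple box flat on both over the middle of the riser, weight upright on the purple box: each centre within 12 mm of its place, boxes lengthwise within 0.2 rad, all released and at rest (all of step 3 and linear speed of each of pink_box, teal_box, purple_box, weight below 0.02 m/s and angular speed of each of pink_box, teal_box, purple_box, weight below 0.2 rad/s); the robot touches nothing.
It fails at once if the card terminal is pushed more than 20 mm or tipped (distance of terminal from where it was at the start of the episode above 0.02 m or angle between terminal's own z axis and vertical above 0.3 rad).
It fails at once if the ribbon reel is pushed more than 20 mm or tipped (distance of ribbon from where it was at the start of the episode above 0.02 m or angle between ribbon's own z axis and vertical above 0.3 rad).
It fails at once if the pen cup is pushed more than 20 mm or tipped (distance of pen_cup from where it was at the start of the episode above 0.02 m or angle between pen_cup's own z axis and vertical above 0.3 rad).
It fails at once if a gift box or the weight is dropped (it falls freely by some 25 mm or more) ((linear speed of pink_box above 0.7 m/s and contact force between the fingers and pink_box below 0.05 N) or (linear speed of teal_box above 0.7 m/s and contact force between the fingers and teal_box below 0.05 N) or (linear speed of purple_box above 0.7 m/s and contact force between the fingers and purple_box below 0.05 N) or (linear speed of weight above 0.7 m/s and contact force between the fingers and weight below 0.05 N)).
It also fails if it takes over 109 s, if anything falls off the work surface, if the arm or the gripper's body presses on something with over 40 N, if the wrist force passes 120 N, or if a joint passes its speed limit or range.

## Working session

There is one attempt and no reset: what is moved stays moved. The work goes in short steps, Python scripts to look and compute and a tool call to move; the robot and the scene stay as the last step left them, time stands still between calls to the robot, and variables do not carry over. Pictures are saved under pics/ and viewed, and the job is handed in when it is done.

Besides the shell and the picture viewer there is one more tool, called after ">>>" as name(argument=value, ...) on one line, values as JSON. drive_tool: Moves the arm, as the interface text tells. Shift numbers are shares of 0.2 m and turn numbers shares of 90 degrees, none past 1 either way. Its arguments: {"type":"object","properties":{"steps":{"type":"string"},"squeeze":{"type":"number"}},"required":["steps"]}

```bash
mkdir -p pics; ls
python3 - <<'E'
from cell import *
import cv2, numpy as np
print(state())
for n in ["scene","side","wrist"]:
    print(n, calibration(n))
    p,d=camera(n); np.savez(f"{n}0.npz",p=p,d=d); cv2.imwrite(f"pics/{n}0.png",p[:,:,::-1]); print(d.min(),d.max())
E
```

```text
pics
{'time_s': 0.0, 'joint_pos': array([-5.67291600e-02,  9.18697258e-02,  1.23191449e+00, -2.67781374e-05,
        1.81980850e+00, -5.66526780e-02]), 'dq': array([ 0.00087964, -0.00080676,  0.00101851, -0.00121353, -0.00177455,
       -0.00017428]), 'tau': array([-3.13584051e-04, -4.46447504e+01, -4.06449509e+01,  6.96761138e-02,
        2.93726998e-02, -1.50731516e-04]), 'position': array([ 5.99848615e+02, -1.76775423e-02,  3.01484078e+02]), 'ee_rot': array([-1.57070835e+00,  1.63468537e-03,  1.50422381e-03]), 'wrist_force': array([-0.44873868,  0.10587812, -0.5286087 ]), 'ft_torque': array([0.00431245, 0.00138383, 0.0009667 ]), 'gripper_width': 0.9990637531898491}
scene {'vfov': 47.934739134612016, 'cx': 323.02953286076803, 'cy': 194.29794726632474, 'xyz': array([1046.88484728,  485.05652405, 1115.41011595]), 'attitude': array([-1.03642117, -2.62441928,  0.80950381])}
0.0 3102.329
side {'vfov': 53.63093753782702, 'cx': 324.1339545549012, 'cy': 197.373006017331, 'xyz': array([ 260.6441982 , -795.83412613,  600.49104868]), 'attitude': array([-2.12814809,  0.40595327, -0.23950639])}
0.0 3466.0073
wrist {'vfov': 62.35240763177536, 'cx': 323.84309681145754, 'cy': 198.6226840050628, 'xyz': array([599.62609748,  67.32515682, 383.94097575]), 'attitude': array([ 2.88831819e+00,  7.92961283e-04, -2.61067964e-03])}
0.0 1229.5261
```

View pics/scene0.png

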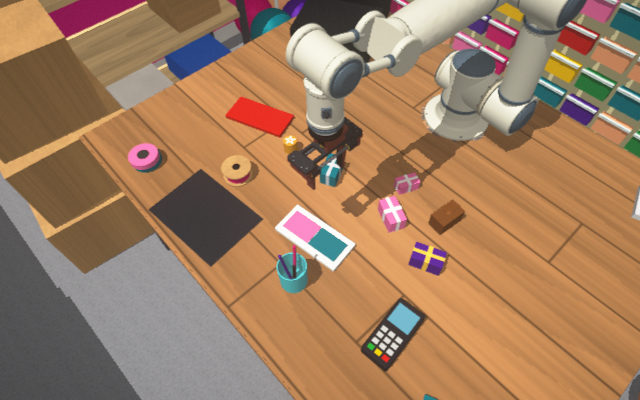

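View pics/side0.png

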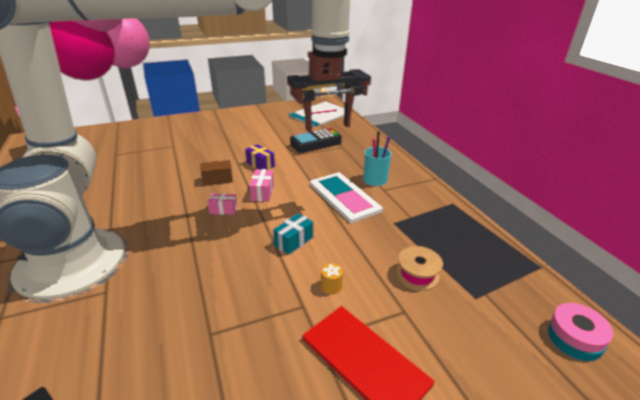

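View pics/wrist0.png

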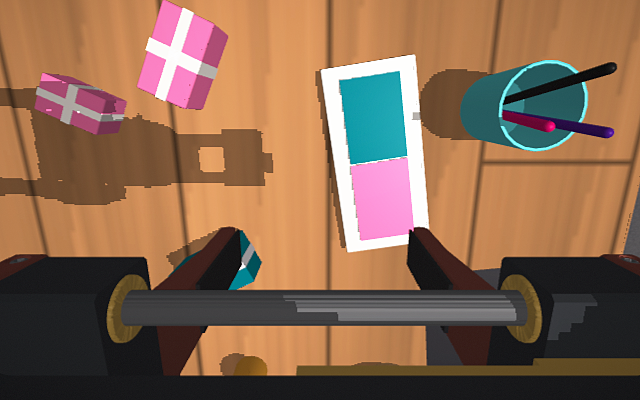

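```bash
cat > h.py <<'E'
import cv2, numpy as np
from scipy.spatial.transform import Rotation as R
def world(cal,d):
    h,w=d.shape; f=h/2/np.tan(np.radians(cal['vfov']/2))
    u,v=np.meshgrid(np.arange(w),np.arange(h))
    P=np.stack([(u-cal['cx'])/f*d,(v-cal['cy'])/f*d,d],-1)
    return P@R.from_rotvec(cal['attitude']).as_matrix().T+cal['xyz']
def rays(cal,uv):
    uv=np.atleast_2d(uv).astype(float); f=200/np.tan(np.radians(cal['vfov']/2))
    P=np.stack([(uv[:,0]-cal['cx'])/f,(uv[:,1]-cal['cy'])/f,np.ones(len(uv))],-1)
    return P@R.from_rotvec(cal['attitude']).as_matrix().T
def onplane(cal,uv,z):
    r=rays(cal,uv); return cal['xyz']+r*((z-cal['xyz'][2])/r[:,2])[:,None]
def rect(xy):
    (c,s,a)=cv2.minAreaRect(xy.astype(np.float32))
    b=cv2.boxPoints((c,s,a)); e=[b[1]-b[0],b[2]-b[1]]
    l=max(e,key=np.linalg.norm); ang=np.degrees(np.arctan2(l[1],l[0]))%180
    return np.round(c,1),np.round(sorted(s),1),round(ang,1)
E
python3 - <<'E'
from cell import *
from h import *
for n in ["scene","side","wrist"]:
    z=np.load(n+"0.npz"); p,d=z['p'],z['d']; c=calibration(n); W=world(c,d)
    hsv=cv2.cvtColor(p,cv2.COLOR_RGB2HSV)
    ok=(d>0)&(W[...,0]>200)&(W[...,0]<900)&(abs(W[...,1])<600)
    t=ok&(abs(W[...,2])<8)
    print(n,"table z by quadrant",[np.round(np.median(W[...,2][a:a+200,b:b+320][t[a:a+200,b:b+320]]),1) for a in(0,200) for b in (0,320)])
    up=ok&(W[...,2]>8)&(W[...,2]<160)
    k,lab,st,ce=cv2.connectedComponentsWithStats(up.astype(np.uint8),connectivity=4)
    for i in range(1,k):
        if st[i,4]<120: continue
        m=lab==i; q=W[m]; zt=np.percentile(q[:,2],95); top=m&(abs(W[...,2]-zt)<5)
        print("px",ce[i].round(),"n",st[i,4],"ztop",zt.round(1),"rgb",np.median(p[top],0),rect(W[top][:,:2]))
E
```

```text
scene table z by quadrant [np.float64(-0.2), np.float64(0.0), np.float64(-0.2), np.float64(-0.1)]
px [260. 116.] n 1423 ztop 18.6 rgb [234.  48.  36.] (array([ 483.8, -448.7]), array([103.9, 211.5]), np.float32(110.3))
px [290. 144.] n 210 ztop 48.9 rgb [247.  198.5 114. ] (array([ 499.3, -270.4]), array([39.6, 43. ]), np.float32(106.0))
px [145. 157.] n 665 ztop 42.8 rgb [251. 133. 196.] (array([ 858.3, -543. ]), array([82.8, 89.1]), np.float32(90.4))
px [237. 168.] n 643 ztop 45.0 rgb [230. 179. 112.] (array([ 682.1, -306.9]), array([88. , 88.9]), np.float32(23.1))
px [331. 173.] n 392 ztop 52.7 rgb [ 86.  143.5 151. ] (array([ 478.3, -104.8]), array([49.5, 75. ]), np.float32(26.5))
px [407. 183.] n 377 ztop 41.9 rgb [175. 103. 127.] (array([342.6,  77.4]), array([40.3, 64.8]), np.float32(157.4))
px [392. 213.] n 678 ztop 53.2 rgb [252. 139. 201.] (array([457.9, 121.6]), array([50.7, 86.4]), np.float32(66.4))
px [447. 216.] n 698 ztop 53.3 rgb [143.  87.  47.] (array([352.7, 233.9]), array([50.2, 85.3]), np.float32(174.3))
px [316. 237.] n 2433 ztop 19.7 rgb [252. 142. 200.] (array
[... 2023 characters left out ...]
[180.  57.] n 6353 ztop 51.8 rgb [252. 132. 199.] (array([457.8, 119.6]), array([52.1, 84.8]), np.float32(65.3))
px [376. 150.] n 16377 ztop 18.4 rgb [254. 166. 221.] (array([659.6,  16.1]), array([ 99.9, 209.7]), np.float32(98.7))
px [533. 105.] n 9099 ztop 137.7 rgb [36.5 12.  49. ] (array([778.2,  72.7]), array([48.9, 51.6]), np.float32(99.0))
px [ 77. 104.] n 3525 ztop 40.1 rgb [169.  75. 113.] (array([343. ,  75.9]), array([39.8, 66.8]), np.float32(155.3))
px [245. 266.] n 811 ztop 51.2 rgb [  0. 134. 148.] (array([ 509.6, -110. ]), array([21.7, 39.8]), np.float32(66.1))
px [250. 368.] n 444 ztop 34.0 rgb [119.  79.  27.] (array([ 498.8, -254.3]), array([ 6.6, 29.4]), np.float32(179.8))
```

Run:
```python
from cell import *
from h import *
z=np.load("scene0.npz");p=z['p'];
crop=cv2.resize(p[100:300,220:480],(780,600),interpolation=cv2.INTER_CUBIC);cv2.imwrite("pics/crop0.png",crop[:,:,::-1])
for n in ["scene","side","wrist"]:
    z=np.load(n+"0.npz"); p,d=z['p'],z['d']; c=calibration(n); W=world(c,d)
    hsv=cv2.cvtColor(p,cv2.COLOR_RGB2HSV)
    near=(np.hypot(W[...,0]-659.6,W[...,1]-16.5)<115)&(abs(W[...,2]-17)<7)&(hsv[...,1]>60)
    for nm,lo,hi in[("pink",145,175),("teal",80,100)]:
        m=near&(hsv[...,0]>lo)&(hsv[...,0]<hi)
        print(n,nm,m.sum(),rect(W[m][:,:2]),W[m][:,2].mean().round(1))
    q=W[(np.hypot(W[...,0]-778,W[...,1]-74)<90)&(W[...,2]>60)&(W[...,2]<170)]
    for a in(60,80,95,115,130): 
        s=q[(q[:,2]>a)&(q[:,2]<a+20)]; 
        if len(s): print(a,s.min(0).round(),s.max(0).round())
```

```text
scene pink 616 (array([665.9, -28. ]), array([65.6, 91.1]), np.float32(99.5)) 16.8
scene teal 688 (array([692.8,  67.4]), array([ 90.5, 147. ]), np.float32(8.9)) 16.8
60 [749.  38.  60.] [822. 112.  80.]
80 [747.  35.  80.] [823. 113. 100.]
95 [761.  57.  95.] [803.  99. 115.]
115 [757.  57. 115.] [805. 100. 135.]
130 [757.  54. 131.] [806. 103. 148.]
side pink 470 (array([666.8, -26.8]), array([64.6, 97.9]), np.float32(98.9)) 16.8
side teal 382 (array([692.5,  70.6]), array([ 85. , 145.8]), np.float32(9.6)) 17.0
60 [749.  34.  60.] [823. 111.  80.]
80 [749.  34.  80.] [825. 111. 100.]
95 [760.  54.  95.] [803.  94. 115.]
115 [758.  51. 115.] [806. 100. 135.]
130 [757.  48. 130.] [806. 100. 144.]
wrist pink 4193 (array([666.7, -29.4]), array([64.2, 90.3]), np.float32(98.8)) 17.4
wrist teal 5273 (array([693.1,  67.2]), array([ 90.4, 145.4]), np.float32(8.7)) 17.4
60 [748.  37.  60.] [822. 108.  80.]
80 [747.  36.  80.] [824. 110. 100.]
95 [760.  53.  95.] [800.  97. 115.]
115 [757.  51. 115.] [803. 100. 135.]
130 [756.  50. 130.] [806. 101. 146.]
```

View pics/crop0.png

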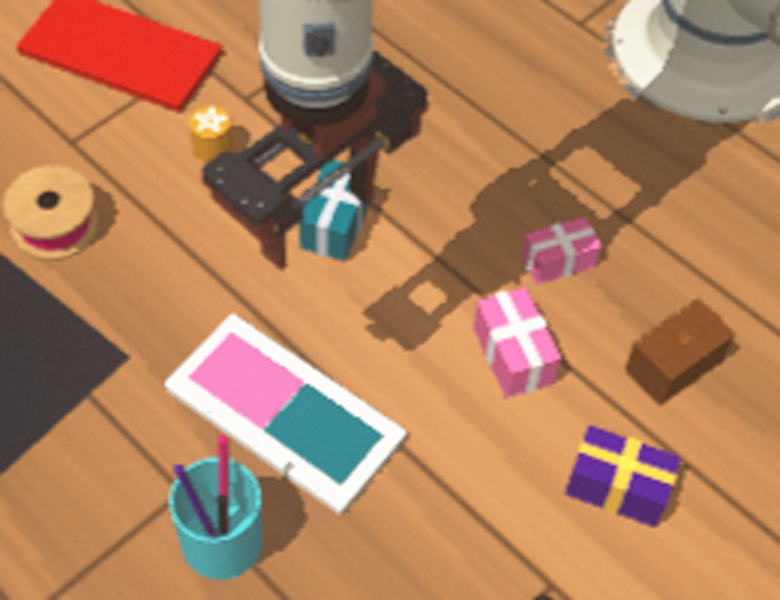

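>>> drive_tool(steps="0 0 -0.274 -0.711 0.598 -0.563 1;0 0 -0.274 -0.711 0.598 -0.563 1;0 0 -0.274 -0.711 0.598 -0.563 1;0 0 -0.274 -0.711 0.598 -0.563 1;0 0 -0.274 -0.711 0.598 -0.563 1;0 0 -0.274 -0.711 0.598 -0.563 1;0 0 -0.274 -0.711 0.598 -0.563 1;0 0 -0.274 -0.711 0.598 -0.563 1", squeeze=20)

```text
time_s: 0.95
position: [458.9, 119.1, 191.2]
ee_rot: [-1.544, 0.337, -0.34]
wrist_force: [0.1, -0.4, 0.5]
gripper_width: 1.0
```

Run:
```python
from cell import *
from h import *
for n in ["wrist","side"]:
    c=calibration(n);p,d=camera(n); W=world(c,d); cv2.imwrite(f"pics/{n}1.png",p[:,:,::-1])
    hsv=cv2.cvtColor(p,cv2.COLOR_RGB2HSV)
    for nm,lo,hi,x,y in[("pink",140,175,458,120),("teal",80,100,472,-110),("purple",120,139,491,279)]:
        m=(abs(W[...,2]-50)<5)&(np.hypot(W[...,0]-x,W[...,1]-y)<60)
        if m.sum()>100: print(n,nm,m.sum(),rect(W[m][:,:2]))
print(state()['position'],state()['ee_rot'],state()['time_s'])
```

```text
wrist pink 8120 (array([457.5, 119.6]), array([50.5, 85.5]), np.float32(65.4))
wrist purple 1574 (array([488.9, 241. ]), array([21.3, 45.5]), np.float32(155.1))
side pink 327 (array([458.9, 121.7]), array([51.2, 90.8]), np.float32(67.3))
side teal 551 (array([ 472.1, -110.3]), array([53.7, 85. ]), np.float32(28.5))
side purple 242 (array([492.6, 277.5]), array([51. , 88.8]), np.float32(115.0))
[458.86249566 118.98309578 190.99212148] [-1.5437682   0.33739312 -0.33972672] 1.05
```

>>> drive_tool(steps="0 0 0 0 0 -0.2 1;0 0 0 0 0 -0.35 1;0 0 0 0 0 -0.48 1;0 0 0 0 0 -0.48 1;0 0 0 0 0 -0.48 1;0 0 0 0 0 -0.48 -1;0 0 0 0 0 -0.48 -1;0 0 0 0 0 -0.48 -1;0 0 0 0 0 -0.48 -1;0 0 0 0 0 -0.48 -1;0 0 0 0 0 -0.48 -1;0 0 0 0 0 -0.48 -1", squeeze=20)

```text
time_s: 2.25
position: [457.9, 119.6, 94.3]
ee_rot: [-1.544, 0.337, -0.338]
wrist_force: [0.2, 1.3, 1.6]
gripper_width: 0.567
```

>>> drive_tool(steps="0 0 0 0 0 0.15 -1;0 0 0 0 0 0.4 -1;0 0 0 0 0 0.6 -1;0 0 0 0 0 0.78 -1;0 0 0.1 0.2 0 0.78 -1;0 0 0.1 0.2 0 0.78 -1")

```text
time_s: 2.85
position: [500.4, 119.4, 248.8]
ee_rot: [-1.561, 0.212, -0.212]
wrist_force: [-0.9, -0.2, -2.9]
gripper_width: 0.569
```

>>> drive_tool(steps="0 0 0.272 0.2 -0.18 0 -1;0 0 0.272 0.4 -0.36 0 -1;0 0 0.272 0.6 -0.54 0 -1;0 0 0.272 0.75 -0.67 0 -1;0 0 0.272 0.844 -0.743 0 -1;0 0 0.272 0.844 -0.743 0 -1;0 0 0.272 0.844 -0.743 0 -1;0 0 0.272 0.844 -0.743 0 -1")

```text
time_s: 3.65
position: [665.8, -28.0, 249.7]
ee_rot: [-1.567, -0.12, 0.122]
wrist_force: [0.2, -0.2, -1.8]
gripper_width: 0.569
```

>>> drive_tool(steps="0 0 0 0 0 -0.2 -1;0 0 0 0 0 -0.4 -1;0 0 0 0 0 -0.55 -1;0 0 0 0 0 -0.65 -1;0 0 0 0 0 -0.68 -1;0 0 0 0 0 -0.69 -1;0 0 0 0 0 -0.692 -1;0 0 0 0 0 -0.693 -1;0 0 0 0 0 -0.693 -1")

```text
time_s: 4.55
position: [667.1, -29.0, 112.9]
ee_rot: [-1.568, -0.123, 0.119]
wrist_force: [-0.1, -0.0, -2.0]
gripper_width: 0.567
```

>>> drive_tool(steps="0 0 0 0 0 -0.005 -1;0 0 0 0 0 -0.008 -1;0 0 0 0 0 -0.008 -1")

```text
time_s: 4.85
position: [667.1, -29.1, 111.4]
ee_rot: [-1.568, -0.122, 0.119]
wrist_force: [-2.0, -0.3, 5.7]
gripper_width: 0.567
```

Contact (about 6–8 N upward). Release and rise; then go on to view the teal box.

>>> drive_tool(steps="0 0 0 0 0 0 -0.2;0 0 0 0 0 0 1;0 0 0 0 0 0 1;0 0 0 0 0 0 1;0 0 0 0 0 0.1 1;0 0 0 0 0 0.3 1;0 0 0 0 0 0.5 1;0 0 0 0 0 0.7 1;0 0 0 0 0 0.7 1")

```text
time_s: 5.75
position: [668.1, -29.1, 258.0]
ee_rot: [-1.569, -0.13, 0.112]
wrist_force: [0.2, 0.2, 1.5]
gripper_width: 1.002
```

>>> drive_tool(steps="0 0 -0.09 -0.2 -0.15 0 1;0 0 -0.18 -0.4 -0.3 0 1;0 0 -0.27 -0.6 -0.45 -0.1 1;0 0 -0.36 -0.8 -0.5 -0.1 1;0 0 -0.45 -0.95 -0.5 -0.1 1;0 0 -0.54 -0.95 -0.5 -0.1 1;0 0 -0.63 -0.95 -0.5 -0.1 1;0 0 -0.72 -0.95 -0.5 -0.1 1;0 0 -0.8 -0.95 -0.5 -0.1 1;0 0 -0.8 -0.95 -0.5 -0.1 1;0 0 -0.8 -0.95 -0.5 -0.1 1")

```text
time_s: 6.85
position: [476.5, -128.9, 229.2]
ee_rot: [-1.396, 0.856, -0.855]
wrist_force: [0.3, 0.5, -0.8]
gripper_width: 1.004
```

```bash
cat > look.py <<'E'
from cell import *
from h import *
import sys
objs=dict(pinkdone=(666,-29,67),teal=(472,-110,50),tealmat=(653,62,67),purple=(490,279,50),weight=(498,-272,46),purpdone=(659.6,17,117),wtop=(659.6,17,163))
def look(tag,names,cams):
    for n in cams:
        c=calibration(n);p,d=camera(n); W=world(c,d); cv2.imwrite(f"pics/{n}_{tag}.png",p[:,:,::-1])
        for nm in names:
            x,y,z=objs[nm]
            m=(abs(W[...,2]-z)<5)&(np.hypot(W[...,0]-x,W[...,1]-y)<60)&(d>0)
            if m.sum()>60: print(n,nm,m.sum(),rect(W[m][:,:2]),W[m][:,2].mean().round(1))
    s=state();print(s['position'].round(1),s['ee_rot'].round(3),s['time_s'],s['wrist_force'].round(1))
look(sys.argv[1],sys.argv[2].split(','),sys.argv[3].split(','))
E
python3 look.py a pinkdone,teal,weight wrist,scene,side
```

```text
wrist teal 6185 (array([ 472.5, -110.8]), array([50.3, 84.7]), np.float32(27.4)) 50.4
wrist weight 1918 (array([ 499.5, -273.7]), array([42.4, 43.9]), np.float32(116.9)) 46.2
scene pinkdone 499 (array([665.9, -26.6]), array([51.6, 85.1]), np.float32(99.3)) 66.8
scene teal 387 (array([ 471.2, -108.8]), array([51.8, 89.2]), np.float32(27.9)) 49.7
scene weight 121 (array([ 499.2, -271.5]), array([40.5, 45.7]), np.float32(100.7)) 45.8
side pinkdone 375 (array([667.3, -28.2]), array([51.2, 88.9]), np.float32(98.1)) 66.7
side teal 554 (array([ 472.8, -110.3]), array([52.4, 88.1]), np.float32(29.1)) 49.6
side weight 288 (array([ 498.5, -274.1]), array([42., 42.]), np.float32(133.5)) 45.5
[ 476.6 -129.   229.6] [-1.396  0.857 -0.856] 7.0 [ 0.2  0.3 -0.3]
```

>>> drive_tool(steps="0 0 0.007 -0.02 0.091 -0.1 1;0 0 0.007 -0.02 0.091 -0.3 1;0 0 0.007 -0.02 0.091 -0.5 1;0 0 0.007 -0.02 0.091 -0.62 1;0 0 0.007 -0.02 0.091 -0.679 1;0 0 0.007 -0.02 0.091 -0.679 1;0 0 0.007 -0.02 0.091 -0.679 1;0 0 0.007 -0.02 0.091 -0.679 -1;0 0 0.007 -0.02 0.091 -0.679 -1;0 0 0.007 -0.02 0.091 -0.679 -1;0 0 0.007 -0.02 0.091 -0.679 -1;0 0 0.007 -0.02 0.091 -0.679 -1")

```text
time_s: 8.2
position: [472.7, -110.8, 94.3]
ee_rot: [-1.398, 0.849, -0.85]
wrist_force: [0.1, -0.9, 0.6]
gripper_width: 0.584
```

>>> drive_tool(steps="0 0 0 0 0 0 -1;0 0 0 0 0 0.15 -1;0 0 0 0 0 0.4 -1;0 0 0 0 0 0.6 -1;0 0 0 0 0 0.78 -1;0 0 0 0 0 0.78 -1")

```text
time_s: 8.8
position: [474.0, -111.2, 256.1]
ee_rot: [-1.396, 0.841, -0.857]
wrist_force: [0.8, -0.4, -0.9]
gripper_width: 0.566
```

>>> drive_tool(steps="0 0 0.09 0.15 0.15 0 -1;0 0 0.18 0.3 0.3 0 -1;0 0 0.27 0.45 0.45 0 -1;0 0 0.36 0.6 0.6 0 -1;0 0 0.45 0.75 0.75 0 -1;0 0 0.54 0.85 0.83 0 -1;0 0 0.63 0.9 0.863 0 -1;0 0 0.72 0.9 0.863 0 -1;0 0 0.793 0.9 0.863 0 -1;0 0 0.793 0.9 0.863 0 -1;0 0 0.793 0.9 0.863 0 -1")

```text
time_s: 9.9
position: [652.4, 61.8, 248.4]
ee_rot: [-1.567, -0.117, 0.12]
wrist_force: [-0.2, -0.5, -0.9]
gripper_width: 0.569
```

>>> drive_tool(steps="0 0 0 0 0 -0.2 -1;0 0 0 0 0 -0.4 -1;0 0 0 0 0 -0.55 -1;0 0 0 0 0 -0.65 -1;0 0 0 0 0 -0.68 -1;0 0 0 0 0 -0.69 -1;0 0 0 0 0 -0.695 -1;0 0 0 0 0 -0.698 -1;0 0 0 0 0 -0.698 -1")

```text
time_s: 10.8
position: [653.0, 61.8, 111.4]
ee_rot: [-1.567, -0.122, 0.119]
wrist_force: [-0.1, 0.0, -1.2]
gripper_width: 0.57
```

>>> drive_tool(steps="0 0 0 0 0 -0.005 -1;0 0 0 0 0 -0.007 -1;0 0 0 0 0 -0.007 -1")

```text
time_s: 11.1
position: [653.0, 61.8, 111.1]
ee_rot: [-1.568, -0.122, 0.119]
wrist_force: [-2.0, -0.3, 5.2]
gripper_width: 0.571
```

>>> drive_tool(steps="0 0 0 0 0 0 -0.2;0 0 0 0 0 0 1;0 0 0 0 0 0 1;0 0 0 0 0 0 1;0 0 0 0 0 0.1 1;0 0 0 0 0 0.3 1;0 0 0 0 0 0.5 1;0 0 0 0 0 0.7 1;0 0 0 0 0 0.7 1")

```text
time_s: 12.0
position: [654.2, 61.9, 257.3]
ee_rot: [-1.568, -0.13, 0.111]
wrist_force: [0.1, -0.5, 0.2]
gripper_width: 0.996
```

>>> drive_tool(steps="0 0 0.09 -0.15 0.15 0 1;0 0 0.17 -0.3 0.3 0 1;0 0 0.17 -0.45 0.45 -0.1 1;0 0 0.17 -0.6 0.6 -0.1 1;0 0 0.17 -0.75 0.75 -0.1 1;0 0 0.17 -0.81 0.85 -0.1 1;0 0 0.17 -0.81 0.85 -0.1 1;0 0 0.17 -0.81 0.85 -0.1 1")

```text
time_s: 12.8
position: [490.5, 231.9, 228.6]
ee_rot: [-1.546, -0.331, 0.331]
wrist_force: [-0.2, 0.5, -0.1]
gripper_width: 0.997
```

```bash
python3 look.py b pinkdone,tealmat,purple wrist,scene,side
```

```text
wrist purple 6819 (array([492.5, 277.7]), array([50.4, 84.9]), np.float32(114.0)) 50.4
scene pinkdone 538 (array([664.5, -19.9]), array([ 51.1, 100.6]), np.float32(99.0)) 66.8
scene tealmat 612 (array([652.8,  54.4]), array([ 52.4, 104.3]), np.float32(98.7)) 66.9
scene purple 569 (array([491.2, 279.2]), array([53.9, 84.1]), np.float32(113.8)) 50.1
side pinkdone 430 (array([665.3, -21.1]), array([ 53.4, 102.3]), np.float32(98.7)) 66.5
side tealmat 347 (array([653.7,  54.6]), array([ 52.3, 104.1]), np.float32(98.8)) 66.7
side purple 251 (array([491.7, 278.9]), array([50.1, 90. ]), np.float32(113.5)) 49.7
[491.3 230.9 228.6] [-1.546 -0.329  0.329] 12.95 [-0.3 -0.1 -0.1]
```

Run:
```python
from cell import *
from h import *
for n in["scene","side"]:
    c=calibration(n);p,d=camera(n); W=world(c,d)
    m=(abs(W[...,2]-67)<5)&(np.hypot(W[...,0]-659.6,W[...,1]-17)<120)&(d>0)
    t=(W[...,:2]-[659.6,16.1])@np.array([-.153,.988])
    for s in(m&(t>0),m&(t<0),m): print(n,rect(W[s][:,:2]),t[s].min().round(1),t[s].max().round(1),np.median(p[s],0))
```

```text
scene (array([696.1,  70.3]), array([ 86.5, 146.4]), np.float32(9.6)) 4.0 90.5 [ 67.5 138.  147. ]
scene (array([666.3, -26.9]), array([51.5, 85.8]), np.float32(99.1)) -86.5 -0.7 [251. 136. 196.]
scene (array([703.9,  26.4]), array([145.9, 177.2]), np.float32(100.4)) -86.5 90.5 [235. 138. 193.]
side (array([698. ,  68.8]), array([ 87.7, 147.2]), np.float32(8.6)) 2.1 90.3 [ 83. 127. 134.]
side (array([666.6, -28. ]), array([53.9, 86.2]), np.float32(96.7)) -88.2 -1.8 [239. 136. 177.]
side (array([705. ,  24.6]), array([146.6, 178.6]), np.float32(99.3)) -88.2 90.3 [200.5 129.  168. ]
```

View pics/scene_b.png

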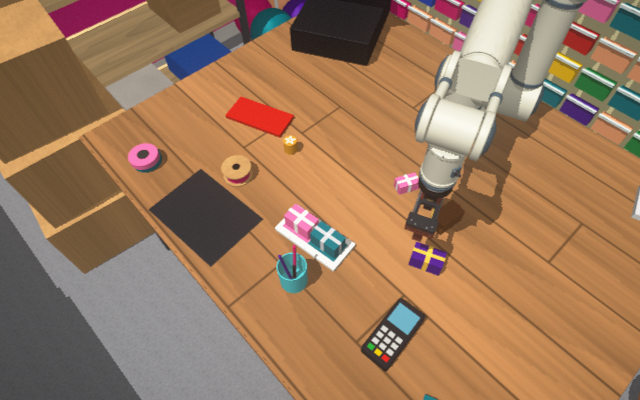

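>>> drive_tool(steps="0 0 0 0.01 0.229 0 1;0 0 0 0.01 0.229 -0.2 1;0 0 0 0.01 0.229 -0.4 1;0 0 0 0.01 0.229 -0.58 1;0 0 0 0.01 0.229 -0.675 1;0 0 0 0.01 0.229 -0.675 1;0 0 0 0.01 0.229 -0.675 1;0 0 0 0.01 0.229 -0.675 -1;0 0 0 0.01 0.229 -0.675 -1;0 0 0 0.01 0.229 -0.675 -1;0 0 0 0.01 0.229 -0.675 -1;0 0 0 0.01 0.229 -0.675 -1")

```text
time_s: 14.25
position: [492.7, 277.7, 94.4]
ee_rot: [-1.545, -0.331, 0.33]
wrist_force: [0.1, 0.2, 0.1]
gripper_width: 0.581
```

>>> drive_tool(steps="0 0 0 0 0 0 -1;0 0 0 0 0 0.15 -1;0 0 0 0 0 0.4 -1;0 0 0 0 0 0.6 -1;0 0 0 0 0 0.78 -1;0 0 0 0 -0.2 0.85 -1;0 0 0 0 -0.4 0.85 -1;0 0 0 0 -0.4 0.85 -1;0 0 0 0 -0.4 0.85 -1")

```text
time_s: 15.15
position: [492.5, 197.0, 263.5]
ee_rot: [-1.545, -0.328, 0.329]
wrist_force: [-0.3, 0.4, -1.6]
gripper_width: 0.571
```

>>> drive_tool(steps="0 0 -0.05 0.15 -0.15 0 -1;0 0 -0.1 0.3 -0.3 0 -1;0 0 -0.17 0.45 -0.45 0 -1;0 0 -0.17 0.6 -0.6 0 -1;0 0 -0.17 0.72 -0.76 0 -1;0 0 -0.17 0.8 -0.86 0 -1;0 0 -0.17 0.835 -0.904 0 -1;0 0 -0.17 0.835 -0.904 0 -1;0 0 -0.17 0.835 -0.904 0 -1;0 0 -0.17 0.835 -0.904 0 -1")

```text
time_s: 16.15
position: [659.1, 18.5, 264.3]
ee_rot: [-1.567, -0.122, 0.122]
wrist_force: [-0.2, 0.2, -2.0]
gripper_width: 0.568
```

>>> drive_tool(steps="0 0 0 0 0 -0.2 -1;0 0 0 0 0 -0.35 -1;0 0 0 0 0 -0.45 -1;0 0 0 0 0 -0.49 -1;0 0 0 0 0 -0.5 -1;0 0 0 0 0 -0.51 -1;0 0 0 0 0 -0.513 -1;0 0 0 0 0 -0.513 -1")

```text
time_s: 16.95
position: [660.1, 16.8, 162.9]
ee_rot: [-1.568, -0.123, 0.119]
wrist_force: [0.2, -0.7, -2.2]
gripper_width: 0.571
```

>>> drive_tool(steps="0 0 0 0 0 -0.004 -1;0 0 0 0 0 -0.008 -1;0 0 0 0 0 -0.008 -1")

```text
time_s: 17.25
position: [660.0, 16.7, 161.4]
ee_rot: [-1.568, -0.122, 0.119]
wrist_force: [-1.4, -0.1, 5.2]
gripper_width: 0.568
```

>>> drive_tool(steps="0 0 0 0 0 0 -0.2;0 0 0 0 0 0 1;0 0 0 0 0 0 1;0 0 0 0 0 0 1;0 0 0 0 0 0.1 1;0 0 0 0 0 0.3 1;0 0 0 0 0 0.5 1;0 0 0 0 0 0.5 1")

```text
time_s: 18.05
position: [661.0, 16.8, 267.7]
ee_rot: [-1.568, -0.13, 0.112]
wrist_force: [0.3, -0.5, 1.1]
gripper_width: 0.999
```

>>> drive_tool(steps="0 0 0 -0.15 -0.15 0 1;0 0 0 -0.3 -0.3 0 1;0 0 0 -0.45 -0.45 0 1;0 0 0 -0.6 -0.6 0 1;0 0 0 -0.7 -0.75 0 1;0 0 0 -0.803 -0.9 0 1;0 0 0 -0.803 -1 -0.1 1;0 0 0 -0.803 -1 -0.15 1;0 0 0 -0.803 -1 -0.15 1")

```text
time_s: 18.95
position: [498.3, -182.8, 227.0]
ee_rot: [-1.565, -0.117, 0.123]
wrist_force: [-0.4, 0.2, -0.6]
gripper_width: 1.001
```

```bash
python3 look.py c purpdone,weight wrist,scene,side
```

```text
wrist weight 618 (array([ 496.4, -260.3]), array([15.9, 41.3]), np.float32(8.8)) 45.8
scene purpdone 558 (array([658.4,  18.9]), array([52.8, 85.8]), np.float32(97.2)) 116.9
scene weight 101 (array([ 503.2, -272.8]), array([31.5, 46.5]), np.float32(63.9)) 45.6
side weight 289 (array([ 499. , -273.9]), array([41.9, 42.3]), np.float32(83.1)) 45.5
[ 499.4 -182.3  230.1] [-1.567 -0.122  0.122] 19.1 [-0.4  0.5  0.6]
```

View pics/side_c.png

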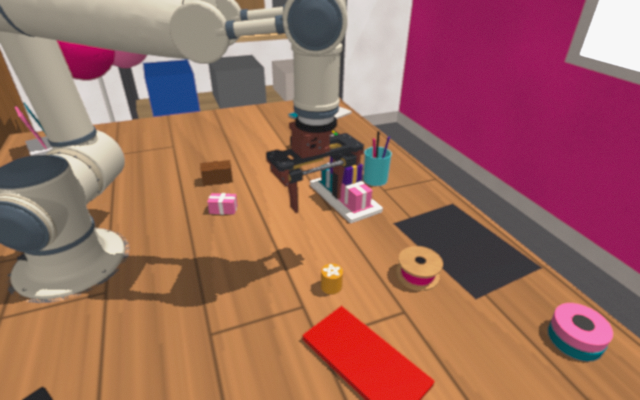

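>>> drive_tool(steps="0 0 0 0 -0.2 0 1;0 0 0 0 -0.4 0 1;0 0 0 0 -0.453 -0.1 1;0 0 0 0 -0.453 -0.3 1;0 0 0 0 -0.453 -0.5 1;0 0 0 0 -0.453 -0.65 1;0 0 0 0 -0.453 -0.699 1;0 0 0 0 -0.453 -0.699 1;0 0 0 0 -0.453 -0.699 1;0 0 0 0 -0.453 -0.699 -1;0 0 0 0 -0.453 -0.699 -1;0 0 0 0 -0.453 -0.699 -1")

```text
time_s: 20.3
position: [499.5, -274.1, 91.3]
ee_rot: [-1.569, -0.122, 0.12]
wrist_force: [0.1, -0.5, 0.6]
gripper_width: 0.766
```

>>> drive_tool(steps="0 0 0 0 0 0 -1;0 0 0 0 0 0 -1;0 0 0 0 0 0 -1;0 0 0 0 0 0.15 -1;0 0 0 0 0 0.35 -1;0 0 0 0 0 0.55 -1;0 0 0 0 0 0.75 -1;0 0 0 0 0.2 0.95 -1;0 0 0 0 0.4 0.95 -1;0 0 0 0 0.5 0.95 -1;0 0 0 0 0.5 0.95 -1")

```text
time_s: 21.4
position: [499.1, -171.5, 280.3]
ee_rot: [-1.567, -0.124, 0.123]
wrist_force: [0.6, 0.1, -3.1]
gripper_width: 0.493
```

>>> drive_tool(steps="0 0 0 0.15 0.15 0 -1;0 0 0 0.3 0.32 0 -1;0 0 0 0.45 0.5 0 -1;0 0 0 0.58 0.67 0 -1;0 0 0 0.7 0.82 0 -1;0 0 0 0.78 0.92 0 -1;0 0 0 0.803 0.953 0 -1;0 0 0 0.803 0.953 0 -1;0 0 0 0.803 0.953 0 -1;0 0 0 0.803 0.953 0 -1")

```text
time_s: 22.4
position: [659.1, 15.2, 280.2]
ee_rot: [-1.568, -0.119, 0.119]
wrist_force: [-0.1, 0.2, -2.7]
gripper_width: 0.492
```

```bash
python3 look.py d purpdone scene,side
```

```text
scene purpdone 525 (array([658.4,  19.1]), array([52.4, 86.6]), np.float32(99.5)) 116.7
side purpdone 352 (array([659.9,  17.2]), array([52.2, 88.9]), np.float32(98.0)) 116.6
[659.2  15.5 280.5] [-1.568 -0.12   0.119] 22.5 [-0.8 -0.9 -2.6]
```

View pics/scene_d.png

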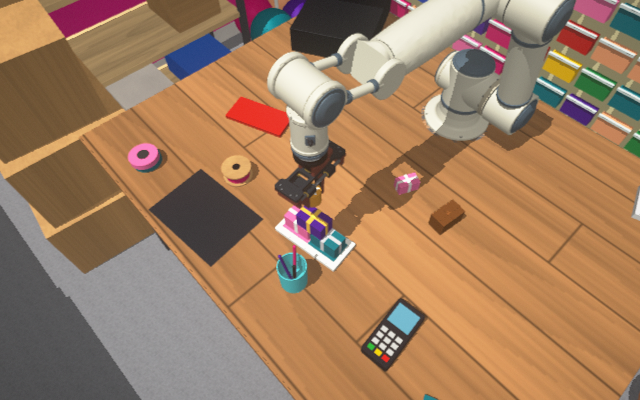

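The scene picture shows the purple box flat across the joint at about (314,221), with the weight held upright in the jaws at about (315,198). Lowering now.

>>> drive_tool(steps="0 0 0 0 0.005 -0.12 -1;0 0 0 0 0.005 -0.24 -1;0 0 0 0 0.005 -0.32 -1;0 0 0 0 0.005 -0.35 -1;0 0 0 0 0.005 -0.36 -1;0 0 0 0 0.005 -0.363 -1;0 0 0 0 0.005 -0.363 -1;0 0 0 0 0.005 -0.363 -1")

```text
time_s: 23.3
position: [660.0, 17.8, 208.7]
ee_rot: [-1.568, -0.122, 0.119]
wrist_force: [-0.8, 0.1, -1.9]
gripper_width: 0.495
```

>>> drive_tool(steps="0 0 0 0 0 -0.003 -1;0 0 0 0 0 -0.005 -1;0 0 0 0 0 -0.005 -1")

```text
time_s: 23.6
position: [659.8, 17.8, 207.1]
ee_rot: [-1.567, -0.122, 0.12]
wrist_force: [-0.4, -1.3, -0.6]
gripper_width: 0.497
```

Light contact starting; a further 1 mm.

>>> drive_tool(steps="0 0 0 0 0 -0.003 -1;0 0 0 0 0 -0.005 -1;0 0 0 0 0 -0.005 -1")

```text
time_s: 23.9
position: [659.7, 17.8, 207.0]
ee_rot: [-1.568, -0.122, 0.12]
wrist_force: [-1.7, 0.1, 5.8]
gripper_width: 0.491
```

>>> drive_tool(steps="0 0 0 0 0 0 0.1;0 0 0 0 0 0 1;0 0 0 0 0 0 1;0 0 0 0 0 0 1;0 0 0 0 0 0.1 1;0 0 0 0 0 0.3 1;0 0 0 0 0 0.5 1;0 0 0 0 0 0.5 1")

```text
time_s: 24.7
position: [660.5, 17.8, 313.4]
ee_rot: [-1.569, -0.13, 0.112]
wrist_force: [0.5, 0.4, 0.5]
gripper_width: 0.997
```

>>> drive_tool(steps="0 0 0 -0.2 -0.15 0 1;0 0 0 -0.4 -0.3 0 1;0 0 0 -0.6 -0.45 0 1;0 0 0 -0.8 -0.6 0 1;0 0 0 -0.8 -0.6 0 1;0 0 0 -0.8 -0.6 0 1;0 0 0 -0.8 -0.6 0 1")

```text
time_s: 25.4
position: [500.1, -101.8, 305.2]
ee_rot: [-1.567, -0.121, 0.121]
wrist_force: [-0.1, -0.4, -0.8]
gripper_width: 1.001
```

```bash
python3 look.py e purpdone,wtop scene,side
python3 - <<'E'
from cell import *
from h import *
for n in["scene","side"]:
    c=calibration(n);p,d=camera(n); W=world(c,d)
    for nm,x,y,z,r in[("terminal",704,349,39,100),("reel",682.5,-307.5,43,60)]:
        m=(abs(W[...,2]-z)<6)&(np.hypot(W[...,0]-x,W[...,1]-y)<r)&(d>0); print(n,nm,rect(W[m][:,:2]))
    m=(abs(W[...,2]-85)<8)&(np.hypot(W[...,0]-784,W[...,1]-74)<48)&(d>0); print(n,"cup",rect(W[m][:,:2]))
    for nm,b in(("teal",46),("pink",-46)):
        t=(W[...,:2]-[659.6,16.1]); s=t@np.array([-.153,.988]); u=t@np.array([.988,.153])
        m=(abs(W[...,2]-67)<4)&(abs(s-b)<48)&(abs(u)<45)&(d>0); print(n,nm,m.sum(),s[m].min().round(1),s[m].max().round(1),u[m].min().round(1),u[m].max().round(1))
    q=p[130:300,230:400] if n=="scene" else p[110:260,270:440]
    cv2.imwrite(f"pics/fin_{n}.png",cv2.resize(q,None,fx=3,fy=3)[:,:,::-1])
E
```

```text
scene purpdone 306 (array([659.7,  19.2]), array([51.7, 86.7]), np.float32(101.4)) 116.6
scene wtop 207 (array([659.1,  19.3]), array([41.2, 42.8]), np.float32(79.7)) 162.7
side purpdone 221 (array([660.2,  15.5]), array([52.4, 85.7]), np.float32(97.7)) 116.5
side wtop 127 (array([659.6,  18. ]), array([42.4, 43.5]), np.float32(50.2)) 162.4
[ 500.4 -101.5  305. ] [-1.567 -0.122  0.122] 25.5 [-1.   0.6 -0.4]
scene terminal (array([703.6, 350.7]), array([ 76.9, 163.9]), np.float32(7.2))
scene reel (array([ 681.9, -306.9]), array([87.5, 91.5]), np.float32(102.4))
scene cup (array([785.4,  74. ]), array([72.6, 76.5]), np.float32(48.5))
scene teal 315 0.7 90.5 -27.3 25.1
scene pink 179 -86.4 0.7 -25.6 24.9
side terminal (array([704.3, 348.4]), array([ 78. , 163.5]), np.float32(4.7))
side reel (array([ 683.4, -307.5]), array([88.7, 90.5]), np.float32(67.7))
side cup (array([786.1,  72.5]), array([74.7, 74.8]), np.float32(24.0))
side teal 78 0.5 88.9 -25.9 2.5
side pink 262 -88.9 0.5 -26.9 26.1
```

View pics/fin_scene.png

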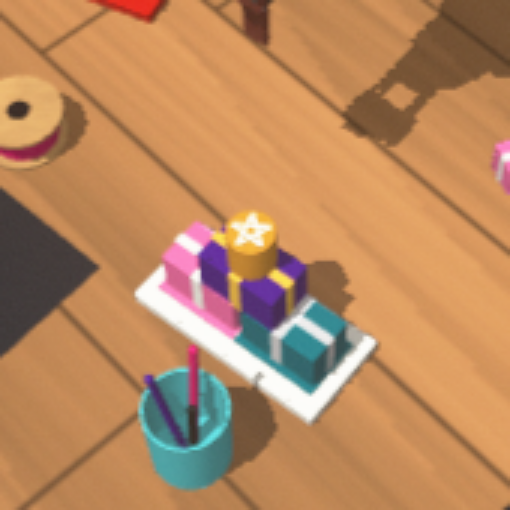

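View pics/fin_side.png

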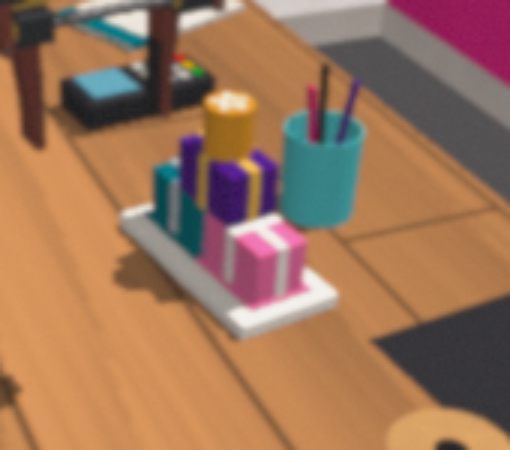

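The pictures show the display complete: weight with its star up at (250,235) in the scene crop, purple box over the joint, and pink and teal boxes on their own mats. The gripper is clear.

```bash
python3 -c "
from cell import *
print(sign_off())"
```

```text
the job is handed in; nothing more can be done
None
```

I built the display and handed the job in at about 25.6 s, well inside the 109 s limit. The system gives no verdict, so these are my own camera checks.

- **Boxes on the mats:** the pink and teal boxes lie on their own mats, in line with the riser. They measured within about 3 mm of the mat centres, with their tops at 67 mm.
- **Purple box:** it lies flat over the joint, about 1–3 mm from the riser's middle. Its top is at 116.6 mm, against 117 mm expected.
- **Gold weight:** it stands star up on the purple box, about 1–3 mm from its centre. Its top is at 162.5 mm, against 163 mm expected.
- **Bystanders:** the terminal and the reel re-measured within 2 mm of where they started. The cup has no start position measured the same way, but it looks unmoved, and its edge matches the starting pictures to within a few millimetres.

**Disagreements:** the scene camera read about 2 mm higher in y than the wrist camera throughout, which is within its stated calibration error. Some of the measurement windows I used for the placed boxes overlapped a neighbouring box or the cup, so I re-measured those or used only the clean extents. The last purple angle read 101° in the scene view and 98° in the side view, against 99° for the riser. That view was partly hidden by the weight, and the difference is far inside the 0.2 rad limit.

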